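# Fit the cake stand's carrying handle and tug-test it

## Robot

A 6-joint arm with a two-finger parallel gripper is mounted at the origin on the work surface. World frame = base frame: x ahead of the robot, y to its left, z up, the work surface at z = 0. Lengths are in mm, angles in rad, forces in N, time in s.
With the tool pointing down it reaches from about 275 to 750 mm from the base axis. Payload 10.2 kg.
Tool frame: the origin (TCP) lies midway between the tips of the shut fingers; the grasp point (between the pads) lies 19 mm behind it; z points along the fingers, y is the line along which they close (so a half turn about z gives the same grasp; the last joint's range is limited). The gripper opens to 85 mm and grips with 20 to 120 N. Pads are 22 mm wide; open, the fingers measure 114 mm over their backs; the gripper's body (76 mm by 85 mm) begins 54 mm behind the grasp point. The pads swing forward as they close: fully open they stand 13 mm farther back than shut.
Start: joints at [-1.553, 0.313, 1.498, -0, 1.331, -0.223], TCP at [125.188, -509.862, 231.294] pointing down, gripper open.
Joint ranges: [-2.94, 2.94], [-0.97, 2.17], [0.19, 2.56], [-1.23, 4.37], [0.02, 3.11], [-2.88, 2.88]. Speed limits (rad/s): [2.39, 2.39, 3.01, 3.14, 3.14, 3.14].

## Interface

Orientations are given as a unit quaternion [w, x, y, z].
In Python, from rig import ctrl gives the robot as it stands.
- The arm moves only by the tool send_rows, never from a script. Its argument "targets" is a list of rows, each a list of 7 numbers: the closure, from -1 (fully open) to 1 (shut), so that 0 is half open, then the shift along the tool's x, y, z in m, then the turn, a rotation vector about the tool's x, y, z in rad. In form: [[claw, dx, dy, dz, ax, ay, az], ...]. A call has exactly 10 rows; each row shifts and turns the commanded pose from where the row before left it, along the tool's axes as they then stand; what a row does not reach is not made up. A row lasts 1/8 s, in which the tool goes at most 62.5 mm and 10.7 degrees, less where a joint would pass 70% of its speed; a pose out of reach is approached as far as the arm can. A call with a gripper value outside its range is refused whole. The fingers move at their own pace and stop on an object; "squeeze" is the grip in N (left out, the last holds). Time passes only in rows, so rows that do not move let the fingers close, or fill a call up. It gives the time, the measured TCP pose, the force, the opening and the grip force at its end, in the units of the state.
- ctrl.sense(): the state, without advancing time (a new reading comes with each control period).
- ctrl.capture(name): name is "scene" or "side" or "wrist"; returns a dict with "img" (480x640x3 uint8, red, green, blue), "camera_matrix" (3x3 intrinsics, pixels), "k1" (the pictures are not rectified: a ray, as slopes to the right and down, at radius r is drawn at 1 + k1 r^2 times it, then the intrinsics apply), "R" (3x3) and "t" (3): a world point X has camera coordinates R X + t. Camera axes: x right, y down, z forward; pixel columns grow to the right and rows downward; lengths in mm; the calibration is good to about 2 mm. A picture is of the moment at which its call begins. There is no depth.
- ctrl.finish_job(): hands the job in; it is judged then, once.
Trained networks look in a picture, given as the dict that the camera call returned (one of the last four; its "shot" number tells which), for a name from the list of things; names that differ only in an ending like _2 or _b are one class to them, and where a whole thing is asked for, a point or a joint stands for the part that bears it (a point fixed in the world has none). Each returns a list of dicts, best first, with "score" (0 to 1); they miss things now and then, are a little off and sometimes report something else, mostly with a low value. They report only what shows in the picture. A call takes as long as a camera call. They do not tell look-alikes from the thing itself.
- ctrl.boxes_of(query, picture): "extent" ([left, top, width, height] in pixels, round what is visible of it).
- ctrl.landmark_of(query, picture): "point" ([column, row] in pixels: a listed point, or the origin of a listed thing).
The state is a dict: "time_s": time; "joints": joint angles; "dq": joint speeds; "tau": joint torques, N m; "eef_pos": TCP position; "ee_rot": TCP orientation; "force": force on the tool from outside, world axes, zero at the start; "wrist_torque": the same for the moment, N m; "grip_width": opening from 0.0 (shut) to 1.0 (fully open); "grip_force": force on a finger pad.
Only numpy, scipy, OpenCV 4.12 (cv2) and the standard library are available. Lean on these libraries where they do the work, as an engineer would, in place of code of your own. Each camera call takes 0.05 s, during which the arm holds its last target. There are 200 camera calls.

## Task

Take the blue T-shaped carrying handle by its cross-bar out of the wooden rack and press its stem into the steel post on top of the cake stand until it clicks and its flange sits flush, pressing with no more than about 20 N. Then prove that it is locked: keep hold of the cross-bar and pull straight up with a slowly rising force until the pull on the post is 15 N, keep that pull for about a second without ever reaching 20 N, ease off and let go. The handle must be left locked on the stand; do not grip or lean on the stand itself, and leave the red finial and the cakes on the stand where they are.

Things in the scene. Friction and masses are not known exactly. Their poses are not given: they have to be found in the camera images.
- handle_bar (a point): Centre of the blue cross-bar of the loose 90 g carrying handle, where it is grasped: 64 mm long (x), 14 mm wide (y), 16 mm high (z, up). A 14 mm neck joins it to a 36 mm flange, its underside 32 mm below this point; from there a 16 mm stem, 40 mm long, points down, with a tapered tip (8 mm wide) and a waist. At first it stands upright in one of the rack's holes.
- handle_seat (a point): Centre of the underside of the handle's flange, z up the handle; it rests on the post's mouth when the handle is fully home. The stem's tip is 40 mm below it. In the rack it is 46 mm above the table.
- post_mouth (a point): Centre of the open top of the 34 mm steel post, z up; moves with it. Hole 18 mm wide, 45 mm deep, any turn of the handle fits. Two spring catches in it resist the stem over the last 30 mm, with up to about 14 N at 10 mm before home, and click into its waist about 1.5 mm before home. A locked handle has about 1 mm of free play up and down and holds well beyond 20 N; one that has not clicked comes out at a few N.
- post (a joint): Vertical give of the post in m, 0 at rest, positive when drawn up, at most 4.5 mm each way. It is a spring of 8 N per mm: 15 N of pull on the post draws it up 1.9 mm, 20 N draws it up 2.5 mm, 20 N of press sinks it 2.5 mm.
- stand: Two-tier white cake stand, fixed to the table; origin at the centre of its foot, on the table. Lower plate 220 mm across with three loose chocolate cakes, up to 52 mm above the table; upper plate 140 mm across, bare, its top at 105 mm; the post stands on it, its mouth 163 mm above the table.
- rack: Wooden rack, 200 x 80 x 46 mm, fixed; origin at the centre of its underside. Two 20 mm holes at 60 mm either side along its x axis; one holds the handle, the other the spare finial. A flange rests on the rack's top.
- finial_center (a point): Centre of the red 28 mm ball of the spare finial, which stands in the rack's other hole; leave it there.
- cake0: Loose chocolate cake in a white case, 60 mm wide and 42 mm high, on the stand's lower plate, 72 mm from the stand's axis; origin at the centre of its underside. Leave it there.
- cake1: Another such cake on the stand's lower plate. Leave it there.
- cake2: Another such cake on the stand's lower plate. Leave it there.
Things that resemble listed ones, but are neither listed nor needed, are in the scene too. What is shaped like the stand but pink or purple is not meant.

How it is judged (in metres and radians):
On the way, in this order (a step that is already met when the one before it is completed fails the run):
1. the handle is pressed fully home: its flange within 2.5 mm of the post's mouth, upright (z of handle_seat in the frame of post_mouth below 0.0025 m and horizontal distance between handle_seat and post_mouth below 0.003 m and angle between handle_bar's own z axis and vertical below 0.1 rad), for 0.2 s.
2. pull test: the post is drawn up by at least 12 N (1.5 mm) for 0.5 s by the locked handle (value of joint post above 0.0015 m and z of handle_seat in the frame of post_mouth below 0.004 m and horizontal distance between handle_seat and post_mouth below 0.004 m and angle between handle_bar's own z axis and vertical below 0.12 rad), for 0.5 s.
At the end, for the whole second after the job is handed in: The handle is on the stand, locked and released: flange within 3 mm of the post's mouth in height and 3 mm sideways, upright within 0.08 rad, the post back at rest; the finial within 15 mm and the three cakes within 20 mm of where they started (z of handle_seat in the frame of post_mouth between -0.0025 and 0.003 m and horizontal distance between handle_seat and post_mouth below 0.003 m and angle between handle_bar's own z axis and vertical below 0.08 rad and value of joint post between -0.0006 and 0.0004 m and distance of finial_center from where it was at the start of the episode below 0.015 m and distance of each of cake0, cake1, cake2 from where it was at the start of the episode below 0.02 m); the robot touches nothing.
It fails at once if the post is pulled with 20 N or more (drawn up 2.5 mm) (value of joint post above 0.0025 m).
It fails at once if the pull is jerked on: the post rises faster than 30 mm/s under pull (value of joint post above 0.0006 m and velocity of joint post above 0.03 m/s).
It fails at once if the post is pressed with 26 N or more (sunk 3.25 mm) (value of joint post below -0.00325 m).
It fails at once if the fingers grip or lean on the stand or its post with more than 5 N (contact force between the fingers and stand above 5 N).
It fails at once if the spare finial or a cake is displaced (distance of any of finial_center, cake0, cake1, cake2 from where it was at the start of the episode above 0.03 m).
It also fails if it takes over 59 s, if anything falls off the work surface, if the arm or the gripper's body presses on something with over 40 N, if the wrist force passes 120 N, or if a joint passes its speed limit or range.

## Working session

There is one attempt and no reset: what is moved stays moved. The work goes in short steps, Python scripts to look and compute and a tool call to move; the robot and the scene stay as the last step left them, time stands still between calls to the robot, and variables do not carry over. Pictures are saved under pics/ and viewed, at most 10 in all, crops included, and the job is handed in when it is done.

Besides the shell and the picture viewer there is one more tool, called as a command line: name --pt "numbers of a row" for each row, then --argument value for the rest. send_rows: Moves the arm, as the interface text tells. Its arguments: {"type":"object","properties":{"targets":{"type":"array"},"squeeze":{"type":"number"}},"required":["targets"]}

```bash
mkdir -p pics; cat > h.py <<'E'
import numpy as np, cv2
from rig import ctrl
def ray(p,uv):
    K=np.array(p["camera_matrix"]);d=np.array([(uv[0]-K[0,2])/K[0,0],(uv[1]-K[1,2])/K[1,1]])
    s=d.copy()
    for _ in range(20): s=d/(1+p["k1"]*(s@s))
    R=np.array(p["R"]);t=np.array(p["t"])
    return -R.T@t, R.T@np.array([s[0],s[1],1])
def atz(p,uv,z):
    o,v=ray(p,uv);return o+v*(z-o[2])/v[2]
def proj(p,X):
    K=np.array(p["camera_matrix"]);c=np.array(p["R"])@np.array(X,float)+np.array(p["t"])
    s=c[:2]/c[2];s=s*(1+p["k1"]*(s@s));return K[:2,:2]@s+K[:2,2]
def tri(a,b):
    A=0;B=0
    for p,uv in (a,b):
        o,v=ray(p,uv);v=v/np.linalg.norm(v);M=np.eye(3)-np.outer(v,v);A=A+M;B=B+M@o
    return np.linalg.solve(A,B)
def save(p,n): cv2.imwrite("pics/"+n,np.array(p["img"])[:,:,::-1])
E
python3 - <<'E'
from h import *
np.set_printoptions(precision=1,suppress=True)
s=ctrl.sense();print(s)
Z=dict(handle_bar=78,handle_seat=46,post_mouth=163,stand=0,rack=0,finial_center=None)
ims=[]
for c in("scene","side"):
    p=ctrl.capture(c);ims.append(p["img"])
    for q in Z:
        for d in ctrl.landmark_of(q,p)[:3]:
            print(c,q,round(d["score"],2),np.array(d["point"]),atz(p,d["point"],Z[q]) if Z[q] is not None else "")
    save(p,c+".png")
E
```

```text
{'time_s': 0.0, 'joints': array([-1.6,  0.3,  1.5,  0. ,  1.3, -0.2]), 'dq': array([ 0.,  0.,  0., -0.,  0.,  0.]), 'tau': array([ -0. , -41.2, -26. ,  -0. ,   0. ,   0. ]), 'eef_pos': array([ 125.2, -509.6,  230.7]), 'ee_rot': array([-0. ,  1. ,  0.1,  0. ]), 'force': array([ 0.2, -0.6,  0.3]), 'wrist_torque': array([0., 0., 0.]), 'grip_force': 0.0, 'grip_width': 0.9988692139661456}
scene handle_bar 0.54 [186.7 294.6] [ 553.3 -283.1   78. ]
scene handle_bar 0.35 [188.2 305. ] [ 577.5 -277.8   78. ]
scene handle_seat 0.73 [188.5 304.3] [ 553.4 -285.2   46. ]
scene post_mouth 0.95 [420. 166.] [296.8 209.9 163. ]
scene post_mouth 0.73 [206.1 154. ] [ 232.1 -259.5  163. ]
scene post_mouth 0.7 [388.3 283.2] [611.3  85.3 163. ]
scene stand 0.83 [411.4 213.3] [279.9 221.7   0. ]
scene stand 0.7 [215.9 206.7] [ 231.5 -259.6    0. ]
scene stand 0.63 [375.  332.4] [610.1  79.9   0. ]
scene rack 0.79 [188. 294.] [ 494.5 -300.2    0. ]
scene finial_center 0.57 [175.9 250.9] 
side handle_bar 0.87 [421.6 325.3] [ 556.  -279.8   78. ]
side handle_seat 0.68 [418.3 338.9] [ 551.  -282.2   46. ]
side handle_seat 0.2 [398.7 371.9] [ 472.5 -337.    46. ]
side post_mouth 0.81 [355.3 191.8] [604.4  78.5 163. ]
side stand 0.72 [356.9 249.4] [613.9  73.1  -0. ]
side stand 0.59 [262.4 403.6] [ 234.8 -261.3    0. ]
side rack 0.85 [394.6 368.6] [ 495.2 -293.3    0. ]
side rack 0.44 [419.7 337.7] [ 585.2 -244.4    0. ]
side finial_center 0.81 [373.9 363.3]
```

View pics/scene.png

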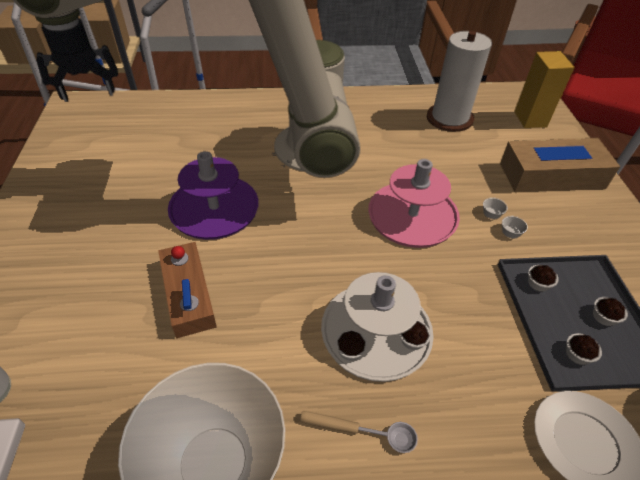

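View pics/side.png

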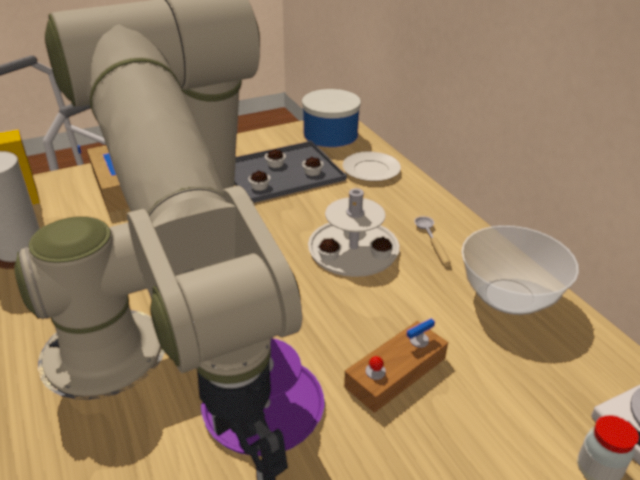

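Scene view: the white stand's post mouth is at px (385,285), near (608,82,163) in the world. The handle bar is at (187,294), near (554,-282,78), in the rack's far hole; the finial is at (178,252). The pink and purple stands are decoys. Next I'll plan the approach.

```bash
cat >> h.py <<'E'
from scipy.spatial.transform import Rotation as Rn
def tool():
    s=ctrl.sense();q=np.array(s["ee_rot"]);return np.array(s["eef_pos"]),Rn.from_quat(q[[1,2,3,0]]).as_matrix()
def shift(X):
    p,R=tool();return R.T@(np.array(X)-p)
E
python3 - <<'E'
from h import *
p,R=tool();print(p,R.round(3));print(shift([553,-283,230]))
w=ctrl.capture("wrist");C=-np.array(w["R"]).T@np.array(w["t"]);print("cam in tool",R.T@(C-p),(np.array(w["R"])@R).round(2))
E
```

```text
[ 125.19197561 -509.86857837  231.31304695] [[ 0.971  0.238  0.   ]
 [ 0.238 -0.971 -0.   ]
 [ 0.     0.    -1.   ]]
[ 469.56313325 -118.31955505    1.31470928]
cam in tool [ 7.40915350e+01  8.72968905e-02 -1.43038631e+02] [[-0.    1.    0.  ]
 [-0.96 -0.   -0.29]
 [-0.29 -0.    0.96]]
```

send_rows --pt "-1 0.047 -0.0118 0 0 0 0" --pt "-1 0.047 -0.0118 0 0 0 0" --pt "-1 0.047 -0.0118 0 0 0 0" --pt "-1 0.047 -0.0118 0 0 0 0" --pt "-1 0.047 -0.0118 0 0 0 0" --pt "-1 0.047 -0.0118 0 0 0 0" --pt "-1 0.047 -0.0118 0 0 0 0" --pt "-1 0.047 -0.0118 0 0 0 0" --pt "-1 0.047 -0.0118 0 0 0 0" --pt "-1 0.047 -0.0118 0 0 0 0"

```text
time_s: 2.0
eef_pos: [554.8, -282.3, 231.3]
ee_rot: [0.0, 0.993, 0.12, 0.0]
force: [-0.1, -0.2, -0.0]
grip_width: 1.001
grip_force: 0.0
```

```bash
python3 - <<'E'
from h import *
np.set_printoptions(precision=1,suppress=True)
p,R=tool();print(p,R.round(3),ctrl.sense()["time_s"])
w=ctrl.capture("wrist");save(w,"w1.png")
for q,z in dict(handle_bar=78,handle_seat=46,finial_center=None,rack=0).items():
  for d in ctrl.landmark_of(q,w)[:2]: print(q,d["score"],np.array(d["point"]),atz(w,d["point"],z) if z is not None else "")
# blue mask top of bar
hsv=cv2.cvtColor(np.array(w["img"]),cv2.COLOR_RGB2HSV);m=cv2.inRange(hsv,(100,120,40),(130,255,255))
n,l,st,c=cv2.connectedComponentsWithStats(m);k=1+np.argmax(st[1:,4]);print(st[k])
r=cv2.minAreaRect(cv2.findNonZero((l==k).astype(np.uint8)));b=cv2.boxPoints(r)
P=np.array([atz(w,u,84) for u in b]);print(r,P,P.mean(0))
E
```

```text
[ 554.8 -282.3  231.3] [[ 1.   0.2  0. ]
 [ 0.2 -1.  -0. ]
 [ 0.   0.  -1. ]] 2.0
handle_bar 0.73 [318.8 223.9] [ 551.9 -281.    78. ]
handle_seat 0.56 [323.9 217.4] [ 550.6 -285.7   46. ]
finial_center 0.58 [327.  350.1] 
rack 0.77 [327.6 263.6] [ 492.8 -304.3    0. ]
[ 311  184   22   78 1241]
((321.9241638183594, 222.4103546142578), (16.6921443939209, 77.56448364257812), 4.763640880584717) [[ 522.3 -281.2   84. ]
 [ 584.2 -271.7   84. ]
 [ 586.2 -284.2   84. ]
 [ 524.3 -294.5   84. ]] [ 554.2 -282.9   84. ]
```

View pics/w1.png

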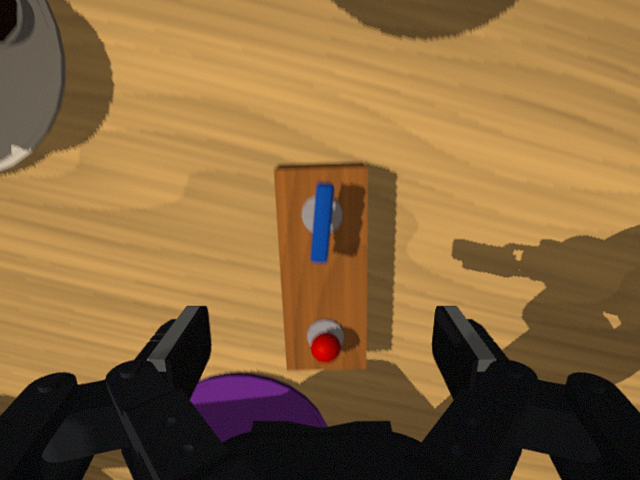

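Wrist view: blue bar centred at px (322,222), i.e. about (554,-283), running at yaw 0.155, while the tool x axis is at 0.24. I'll turn by +0.085 about tool z, then descend.

send_rows --pt "-1 -0.0008 0 0 0 0 0.085" --pt "-1 0 0 0.03 0 0 0" --pt "-1 0 0 0.03 0 0 0" --pt "-1 0 0 0.03 0 0 0" --pt "-1 0 0 0.03 0 0 0" --pt "-1 0 0 0.025 0 0 0" --pt "-0.3 0 0 0.016 0 0 0" --pt "-0.2 0 0 0.01 0 0 0" --pt "0 0 0 0 0 0 0" --pt "0.2 0 0 0 0 0 0" --squeeze 40

```text
time_s: 3.5
eef_pos: [553.0, -283.7, 61.2]
ee_rot: [0.0, 0.997, 0.078, 0.001]
force: [-0.3, -0.9, 0.0]
grip_width: 0.403
grip_force: 0.0
```

```bash
python3 - <<'E'
from h import *
np.set_printoptions(precision=3,suppress=True)
p,R=tool();print(p,R,ctrl.sense()["grip_width"])
w=ctrl.capture("wrist");save(w,"w2.png")
E
```

```text
[ 553.035 -283.713   61.191] [[ 0.988  0.155  0.001]
 [ 0.155 -0.988 -0.001]
 [ 0.001  0.001 -1.   ]] 0.40328729157285287
```

View pics/w2.png

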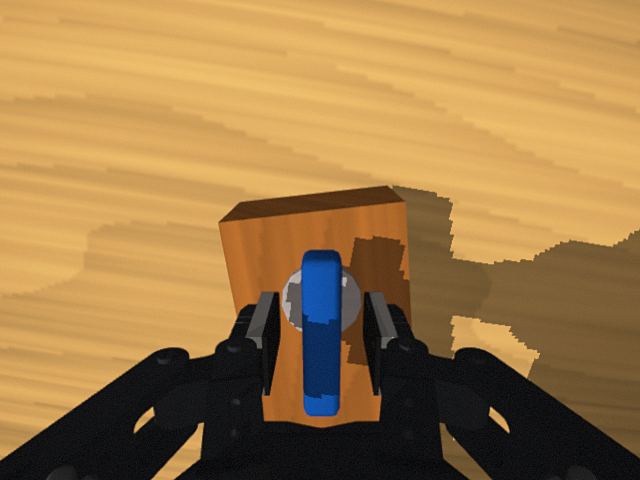

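The bar lies between the pads, aligned and centred at px column 322. Closing now.

send_rows --pt "0.5 0 0 0 0 0 0" --pt "0.7 0 0 0 0 0 0" --pt "1 0 0 0 0 0 0" --pt "1 0 0 0 0 0 0" --pt "1 0 0 0 0 0 0" --pt "1 0 0 -0.01 0 0 0" --pt "1 0 0 -0.03 0 0 0" --pt "1 0 0 -0.03 0 0 0" --pt "1 0 0 -0.03 0 0 0" --pt "1 0 0 -0.03 0 0 0" --squeeze 80

```text
time_s: 4.8
eef_pos: [552.5, -283.2, 191.4]
ee_rot: [-0.0, 0.997, 0.078, -0.0]
force: [0.8, -0.2, -1.4]
grip_width: 0.146
grip_force: 78.1
```

```bash
python3 - <<'E'
from h import *
np.set_printoptions(precision=3,suppress=True)
print(ctrl.sense());p,R=tool()
print(shift([608,-60,p[2]]), shift([608,82,250]))
E
```

```text
{'time_s': 4.8, 'joints': array([-0.662,  0.555,  1.242,  0.   ,  1.344,  0.753]), 'dq': array([ 0.001, -0.195, -0.323,  0.   ,  0.52 ,  0.002]), 'tau': array([  0.135, -51.973, -25.314,   0.   ,  -0.639,   0.   ]), 'eef_pos': array([ 552.506, -283.194,  191.436]), 'ee_rot': array([-0.   ,  0.997,  0.078, -0.   ]), 'force': array([ 0.795, -0.235, -1.385]), 'wrist_torque': array([-0.008, -0.002,  0.001]), 'grip_force': 78.11822245828807, 'grip_width': 0.1458988241431675}
[  89.459 -211.878    0.043] [ 111.479 -352.176  -58.481]
```

send_rows --pt "1 0.005 -0.017 -0.02 0 0 0" --pt "1 0.012 -0.039 -0.02 0 0 0" --pt "1 0.012 -0.039 -0.02 0 0 0" --pt "1 0.013 -0.041 0 0 0 0" --pt "1 0.013 -0.041 0 0 0 0" --pt "1 0.013 -0.041 0 0 0 0" --pt "1 0.013 -0.041 0 0 0 0" --pt "1 0.013 -0.041 0 0 0 0" --pt "1 0.012 -0.037 0 0 0 0" --pt "1 0.005 -0.015 0 0 0 0"

```text
time_s: 6.05
eef_pos: [607.2, 84.3, 250.0]
ee_rot: [-0.0, 0.997, 0.079, -0.001]
force: [-0.4, -0.5, -1.9]
grip_width: 0.151
grip_force: 78.2
```

```bash
cat > look.py <<'E'
from h import *
import sys
np.set_printoptions(precision=1,suppress=True)
p,R=tool();s=ctrl.sense();print(s["time_s"],p,s["force"],s["grip_width"])
bar=p-19*R[:,2]; seat=p+15.2*R[:,2]
g={}
for c in("scene","side","wrist"):
    w=ctrl.capture(c);g[c]=w;save(w,sys.argv[1]+c+".png")
    for q,z,e in(("handle_bar",p[2]+17,p+[0,0,17]),("handle_seat",p[2]-15,p+[0,0,-15]),("post_mouth",163,[608,82,163])):
        print(c,q,"pred",proj(w,e),[(round(d["score"],2),np.array(d["point"]),atz(w,d["point"],z)) for d in ctrl.landmark_of(q,w)[:3]])
a=[cv2.resize(cv2.getRectSubPix(np.array(g[c]["img"])[:,:,::-1].copy(),(130,150),tuple(map(float,proj(g[c],p+[0,0,-50])))),(390,450),interpolation=cv2.INTER_CUBIC) for c in("scene","side")]
cv2.imwrite("pics/"+sys.argv[1]+"crop.png",np.hstack(a))
E
python3 look.py a
```

```text
6.05 [607.2  84.3 250. ] [-0.4 -0.5 -1.9] 0.1505569001830416
scene handle_bar pred [395.7 241.7] [(0.8, array([396.9, 242.9]), array([609.9,  85.7, 267. ]))]
scene handle_seat pred [393.  254.7] [(0.65, array([391.3, 258.8]), array([615.8,  80. , 235. ]))]
scene post_mouth pred [386.1 281.8] [(0.85, array([388.7, 282. ]), array([608.7,  86.4, 163. ])), (0.55, array([207., 154.]), array([ 232.2, -257.5,  163. ])), (0.47, array([393.9, 241.4]), array([514.4, 112.8, 163. ]))]
side handle_bar pred [357.2 149.4] []
side handle_seat pred [356.6 162.4] [(0.78, array([359.6, 163.3]), array([611.2,  77.8, 235. ]))]
side post_mouth pred [356.  190.7] [(0.95, array([255.7, 343.7]), array([ 228.7, -268.4,  163. ])), (0.76, array([199.1, 190.5]), array([286.1, 234.6, 163. ])), (0.63, array([359.2, 193.6]), array([608.6,  68. , 163. ]))]
wrist handle_bar pred [311.  331.3] []
wrist handle_seat pred [312.8 294.7] []
wrist post_mouth pred [319.  245.3] [(0.61, array([321., 243.]), array([609.7,  81. , 163. ]))]
```

View pics/acrop.png

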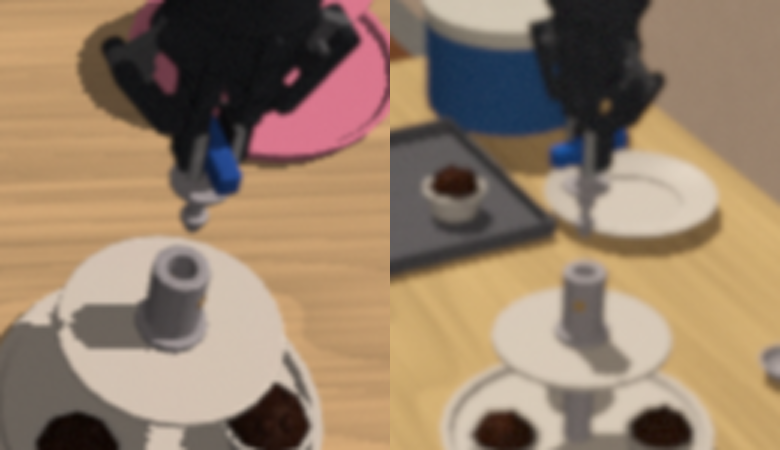

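View pics/awrist.png

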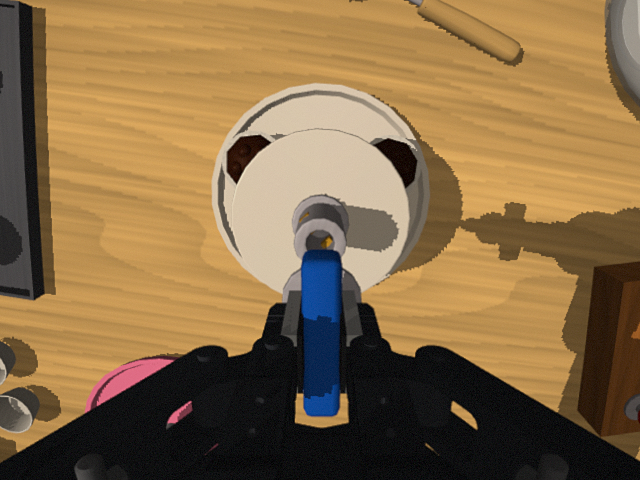

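The scene and side crops show the stem tip just above the post, with the mouth at crop px (182,266) and (585,270). In the wrist view the mouth is at about (320,240), in line with the bar (column 322). The arm was still settling, so I'll re-evaluate with the settled pose.

```bash
python3 - <<'E'
from h import *
np.set_printoptions(precision=1,suppress=True)
p,R=tool();print(p);q=np.array([607.2,84.3,250])-[0,0,50]
G={}
for c in("scene","side","wrist"): G[c]=ctrl.capture(c)
p,R=tool();print(p)
sc=proj(G["scene"],q)+np.array([(182-195)/3,(266-225)/3]);sd=proj(G["side"],q)+np.array([(195-195)/3,(270-225)/3])
m=tri((G["scene"],sc),(G["side"],sd));print("mouth px",sc,sd,"tri",m,atz(G["scene"],sc,163),atz(G["side"],sd,163),"wrist",atz(G["wrist"],(320.5,240),163),atz(G["wrist"],(321,243),163))
w=G["wrist"];hsv=cv2.cvtColor(np.array(w["img"]),cv2.COLOR_RGB2HSV);k=cv2.inRange(hsv,(100,120,40),(130,255,255));k[:230]=0;k[430:]=0;k[:,:290]=0;k[:,360:]=0
nz=cv2.findNonZero(k)[:,0];print("bar wrist",nz.min(0),nz.max(0),"pred ends",[proj(w,p+np.array([0,0,25])+R[:,0]*s) for s in(-32,32)])
print("tip pred",[proj(G[c],p+[0,0,-55]) for c in G])
E
```

```text
[607.8  81.2 250.3]
[607.7  81.5 250.3]
mouth px [385.8 281.8] [355.9 191.2] tri [607.5  81.5 162.3] [607.9  81.5 163. ] [606.9  80.3 163. ] wrist [611.7  82.5 163. ] [609.8  81.9 163. ]
bar wrist [301 250] [341 415] pred ends [array([321.2, 416.5]), array([320.9, 258.1])]
tip pred [array([388.2, 270.2]), array([356.6, 178.5]), array([321.1, 264. ])]
```

send_rows --pt "1 0 0 0.008 0 0 0" --pt "1 0 0 0.009 0 0 0" --pt "1 0 0 0.007 0 0 0" --pt "1 0 0 0.004 0 0 0" --pt "1 0 0 0.003 0 0 0" --pt "1 0 0 0.003 0 0 0" --pt "1 0 0 0.003 0 0 0" --pt "1 0 0 0.003 0 0 0" --pt "1 0 0 0 0 0 0" --pt "1 0 0 0 0 0 0"

```text
time_s: 8.05
eef_pos: [607.8, 81.6, 210.4]
ee_rot: [0.0, 0.997, 0.078, 0.0]
force: [1.1, 0.4, -1.6]
grip_width: 0.145
grip_force: 78.2
```

```bash
python3 - <<'E'
from h import *
s=ctrl.sense();print(s["eef_pos"],s["force"],s["wrist_torque"],s["grip_width"])
w=[ctrl.capture(c) for c in("scene","side")];p,R=tool()
a=[cv2.resize(cv2.getRectSubPix(np.array(g["img"])[:,:,::-1].copy(),(100,100),tuple(map(float,proj(g,[607.9,81.6,165])))),(400,400),interpolation=cv2.INTER_CUBIC) for g in w]
cv2.imwrite("pics/bcrop.png",np.hstack(a))
E
```

```text
[607.83595419  81.59344483 210.41088083] [ 1.14798957  0.35641207 -1.56189116] [-0.00662031 -0.17944728 -0.022825  ] 0.14472808248905308
```

View pics/bcrop.png

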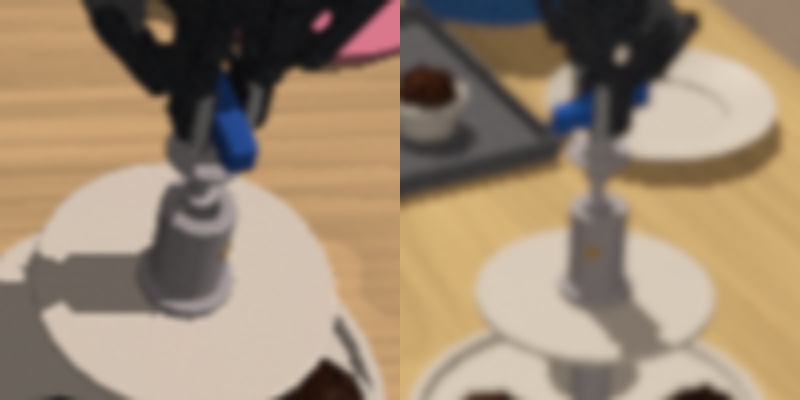

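The tip is in the hole in both views, with a slight contact force of about +1.5 N in x. I'll nudge +x by 0.5 mm and press on slowly.

send_rows --pt "1 0.0005 0 0 0 0 0" --pt "1 0 0 0.002 0 0 0" --pt "1 0 0 0.002 0 0 0" --pt "1 0 0 0.002 0 0 0" --pt "1 0 0 0.002 0 0 0" --pt "1 0 0 0.002 0 0 0" --pt "1 0 0 0.002 0 0 0" --pt "1 0 0 0.001 0 0 0" --pt "1 0 0 0 0 0 0" --pt "1 0 0 0 0 0 0"

```text
time_s: 9.4
eef_pos: [608.4, 81.9, 197.4]
ee_rot: [-0.0, 0.997, 0.078, 0.0]
force: [4.2, 1.3, 1.3]
grip_width: 0.149
grip_force: 78.6
```

send_rows --pt "1 0.0005 0 0 0 0 0" --pt "1 0.0005 0 0 0 0 0" --pt "1 0 0 0 0 0 0" --pt "1 0 0 0 0 0 0" --pt "1 0 0 0 0 0 0" --pt "1 0 0 0 0 0 0" --pt "1 0 0 0 0 0 0" --pt "1 0 0 0 0 0 0" --pt "1 0 0 0 0 0 0" --pt "1 0 0 0 0 0 0"

```text
time_s: 10.65
eef_pos: [609.2, 81.8, 197.2]
ee_rot: [-0.0, 0.997, 0.078, -0.0]
force: [1.9, 3.1, -0.5]
grip_width: 0.149
grip_force: 78.4
```

```bash
python3 -c "
from h import *
s=ctrl.sense();print(s['eef_pos'],s['force'],s['wrist_torque'],tool()[1].round(4))"
```

```text
[609.19314482  81.80612649 197.23536814] [ 1.92377274  3.06134792 -0.53301612] [ 0.61525296 -0.36033225 -0.07724715] [[ 9.879e-01  1.551e-01 -2.000e-04]
 [ 1.551e-01 -9.879e-01  0.000e+00]
 [-1.000e-04 -1.000e-04 -1.000e+00]]
```

send_rows --pt "1 0.0004 -0.0004 0 0 0 0" --pt "1 0.0003 -0.0004 0 0 0 0" --pt "1 0 0 0 0 0 0" --pt "1 0 0 0.001 0 0 0" --pt "1 0 0 0.001 0 0 0" --pt "1 0 0 0.001 0 0 0" --pt "1 0 0 0.001 0 0 0" --pt "1 0 0 0 0 0 0" --pt "1 0 0 0 0 0 0" --pt "1 0 0 0 0 0 0"

```text
time_s: 11.9
eef_pos: [610.0, 82.6, 194.1]
ee_rot: [0.0, 0.997, 0.078, 0.001]
force: [-0.5, -0.9, 6.8]
grip_width: 0.147
grip_force: 79.3
```

send_rows --pt "1 0 0 0.001 0 0 0" --pt "1 0 0 0.001 0 0 0" --pt "1 0 0 0.001 0 0 0" --pt "1 0 0 0.001 0 0 0" --pt "1 0 0 0.001 0 0 0" --pt "1 0 0 0.001 0 0 0" --pt "1 0 0 0.001 0 0 0" --pt "1 0 0 0.001 0 0 0" --pt "1 0 0 0 0 0 0" --pt "1 0 0 0 0 0 0"

```text
time_s: 13.15
eef_pos: [609.7, 82.7, 185.1]
ee_rot: [-0.0, 0.997, 0.078, -0.0]
force: [0.2, -0.6, 0.3]
grip_width: 0.149
grip_force: 78.8
```

send_rows --pt "1 0 0 0.001 0 0 0" --pt "1 0 0 0.001 0 0 0" --pt "1 0 0 0.001 0 0 0" --pt "1 0 0 0.001 0 0 0" --pt "1 0 0 0.001 0 0 0" --pt "1 0 0 0.001 0 0 0" --pt "1 0 0 0.0005 0 0 0" --pt "1 0 0 0 0 0 0" --pt "1 0 0 0 0 0 0" --pt "1 0 0 0 0 0 0"

```text
time_s: 14.4
eef_pos: [609.7, 82.8, 178.7]
ee_rot: [-0.0, 0.997, 0.078, -0.0]
force: [0.1, 0.4, -2.1]
grip_width: 0.145
grip_force: 79.5
```

```bash
python3 -c "
from h import *
s=ctrl.sense();print(s['eef_pos'],s['force'],s['wrist_torque'])"
```

```text
[609.72026394  82.78471248 178.71372564] [ 0.09134995  0.38697764 -2.13797339] [-0.02893973  0.00171232 -0.00244391]
```

send_rows --pt "1 0 0 0.0005 0 0 0" --pt "1 0 0 0.0005 0 0 0" --pt "1 0 0 0.0005 0 0 0" --pt "1 0 0 0 0 0 0" --pt "1 0 0 0 0 0 0" --pt "1 0 0 0 0 0 0" --pt "1 0 0 0 0 0 0" --pt "1 0 0 0 0 0 0" --pt "1 0 0 0 0 0 0" --pt "1 0 0 0 0 0 0"

```text
time_s: 15.65
eef_pos: [609.8, 82.7, 177.4]
ee_rot: [-0.0, 0.997, 0.078, 0.0]
force: [-0.2, 0.9, 3.7]
grip_width: 0.148
grip_force: 80.1
```

send_rows --pt "1 0 0 0.0005 0 0 0" --pt "1 0 0 0 0 0 0" --pt "1 0 0 0 0 0 0" --pt "1 0 0 0 0 0 0" --pt "1 0 0 -0.0005 0 0 0" --pt "1 0 0 -0.0005 0 0 0" --pt "1 0 0 -0.0005 0 0 0" --pt "1 0 0 -0.0005 0 0 0" --pt "1 0 0 -0.0005 0 0 0" --pt "1 0 0 -0.0005 0 0 0"

```text
time_s: 16.9
eef_pos: [609.6, 82.7, 179.3]
ee_rot: [-0.0, 0.997, 0.078, -0.0]
force: [-0.3, -0.5, -3.6]
grip_width: 0.148
grip_force: 79.0
```

send_rows --pt "1 0 0 0 0 0 0" --pt "1 0 0 0 0 0 0" --pt "1 0 0 -0.0002 0 0 0" --pt "1 0 0 -0.0002 0 0 0" --pt "1 0 0 -0.0002 0 0 0" --pt "1 0 0 -0.0002 0 0 0" --pt "1 0 0 0 0 0 0" --pt "1 0 0 0 0 0 0" --pt "1 0 0 0 0 0 0" --pt "1 0 0 0 0 0 0"

```text
time_s: 18.15
eef_pos: [609.7, 82.7, 180.4]
ee_rot: [-0.0, 0.997, 0.078, -0.0]
force: [-1.2, -0.5, -10.2]
grip_width: 0.147
grip_force: 78.1
```

Locked: the pull is now about 8 N. I'll raise it slowly.

send_rows --pt "1 0 0 -0.0002 0 0 0" --pt "1 0 0 -0.0002 0 0 0" --pt "1 0 0 -0.0002 0 0 0" --pt "1 0 0 -0.0001 0 0 0" --pt "1 0 0 0 0 0 0" --pt "1 0 0 0 0 0 0" --pt "1 0 0 0 0 0 0" --pt "1 0 0 0 0 0 0" --pt "1 0 0 0 0 0 0" --pt "1 0 0 0 0 0 0"

```text
time_s: 19.4
eef_pos: [609.7, 82.7, 181.2]
ee_rot: [-0.0, 0.997, 0.078, -0.0]
force: [-0.2, -0.9, -16.8]
grip_width: 0.144
grip_force: 77.9
```

```bash
python3 -c "
from h import *
for i in range(3):
  s=ctrl.sense();print(s['eef_pos'],s['force']);ctrl.capture('side')"
```

```text
[609.72610671  82.72839111 181.1975188 ] [ -0.18892124  -0.90693791 -16.78292258]
[609.71126971  82.74123207 181.19412421] [ -1.59636108  -0.76304738 -16.70505717]
[609.72637819  82.73965517 181.19558368] [ -0.51500556   0.59786158 -15.70269753]
```

send_rows --pt "1 0 0 0 0 0 0" --pt "1 0 0 0 0 0 0" --pt "1 0 0 0 0 0 0" --pt "1 0 0 0 0 0 0" --pt "1 0 0 0 0 0 0" --pt "1 0 0 0 0 0 0" --pt "1 0 0 0 0 0 0" --pt "1 0 0 0 0 0 0" --pt "1 0 0 0 0 0 0" --pt "1 0 0 0 0 0 0"

```text
time_s: 20.8
eef_pos: [609.8, 82.7, 181.3]
ee_rot: [-0.0, 0.997, 0.078, -0.0]
force: [-1.1, 0.0, -15.5]
grip_width: 0.152
grip_force: 77.9
```

send_rows --pt "1 0 0 0.0004 0 0 0" --pt "1 0 0 0.0004 0 0 0" --pt "1 0 0 0.0004 0 0 0" --pt "1 0 0 0.0004 0 0 0" --pt "1 0 0 0.0004 0 0 0" --pt "1 0 0 0.0004 0 0 0" --pt "1 0 0 0.0004 0 0 0" --pt "1 0 0 0 0 0 0" --pt "1 0 0 0 0 0 0" --pt "1 0 0 0 0 0 0"

```text
time_s: 22.05
eef_pos: [610.2, 82.7, 179.0]
ee_rot: [0.0, 0.997, 0.078, 0.001]
force: [0.1, -0.6, -2.3]
grip_width: 0.15
grip_force: 79.9
```

send_rows --pt "0.6 0 0 0 0 0 0" --pt "0.4 0 0 0 0 0 0" --pt "0.2 0 0 0 0 0 0" --pt "0 0 0 0 0 0 0" --pt "-0.2 0 0 0 0 0 0" --pt "-0.2 0 0 0 0 0 0" --pt "-0.2 0 0 -0.01 0 0 0" --pt "-0.2 0 0 -0.03 0 0 0" --pt "-0.2 0 0 -0.03 0 0 0" --pt "-0.2 0 0 -0.02 0 0 0"

```text
time_s: 23.3
eef_pos: [610.0, 82.7, 270.9]
ee_rot: [0.0, 0.997, 0.078, 0.001]
force: [-1.1, 0.3, -0.3]
grip_width: 0.6
grip_force: 0.0
```

send_rows --pt "-0.2 0 0 -0.02 0 0 0" --pt "-0.2 0 0 -0.02 0 0 0" --pt "-0.2 0 0 0 0 0 0" --pt "-0.2 0 0 0 0 0 0" --pt "-0.2 0 0 0 0 0 0" --pt "-0.2 0 0 0 0 0 0" --pt "-0.2 0 0 0 0 0 0" --pt "-0.2 0 0 0 0 0 0" --pt "-0.2 0 0 0 0 0 0" --pt "-0.2 0 0 0 0 0 0"

```text
time_s: 24.55
eef_pos: [609.8, 82.7, 308.5]
ee_rot: [-0.0, 0.997, 0.078, 0.0]
force: [0.8, 0.4, -0.2]
grip_width: 0.597
grip_force: 0.0
```

```bash
python3 - <<'E'
from h import *
s=ctrl.sense();print(s["eef_pos"],s["force"],s["time_s"])
w=[ctrl.capture(c) for c in("scene","side")]
a=[cv2.resize(cv2.getRectSubPix(np.array(g["img"])[:,:,::-1].copy(),(100,100),tuple(map(float,proj(g,[609,82,165])))),(400,400),interpolation=cv2.INTER_CUBIC) for g in w]
cv2.imwrite("pics/ccrop.png",np.hstack(a))
E
```

```text
[609.81161002  82.72646232 308.50818911] [ 0.76446084  0.43372138 -0.16730161] 24.55
```

View pics/ccrop.png

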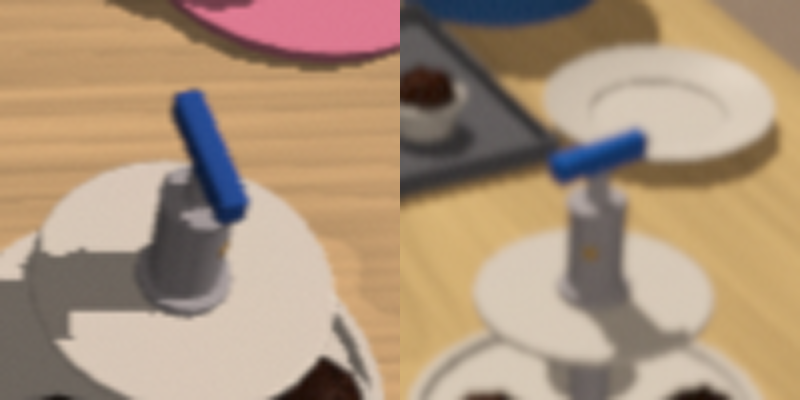

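The handle sits upright with its flange flush on the post in both views, and the gripper is clear.

```bash
python3 -c "
from rig import ctrl
print(ctrl.finish_job())"
```

```text
the job is handed in; nothing more can be done
None
```

The handle is pressed home and locked on the white stand; it held a pull of about 15 N for over a second, then I let go and handed the job in (the hand-in gave no verdict).

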